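Turn the burnishing-ball dish to the gilder's side

ROBOT

A 7-joint arm with a two-finger parallel gripper is mounted at the origin on the work surface. World frame = base frame: x ahead of the robot, y to its left, z up, the work surface at z = 0. Lengths are in m, angles in rad, forces in N, time in s.
With the tool pointing down it reaches from about 0.4 to 0.85 m from the base axis. Payload 10.4 kg.
Tool frame: the origin (TCP) lies at the centre of the arm's flange, where the gripper is bolted on; the fingertips stand 182 mm ahead of it and the grasp point (between the pads) lies r.grasp_offset ahead of it (r.grasp_offset is the distance from the TCP to the grasp point, in m); z points along the fingers, y is the line along which they close (so a half turn about z gives the same grasp; the last joint's range is limited). The gripper opens to 87 mm and grips with 3 to 60 N. Pads are 19 mm wide; open, the fingers measure 117 mm over their backs; the gripper's body (75 mm by 190 mm) begins 51 mm behind the grasp point.
Start: joints at [-1.21, 0.332, -0.065, 1.46, 0.022, 1.35, -0.088], TCP at [0.234, 0.58, 0.405] pointing down, gripper open.
Joint ranges: [-2.6, 2.6], [-0.5, 2.12], [-1.47, 1.34], [0.16, 2.42], [-1.27, 4.41], [0.06, 2.06], [-2.6, 2.6]. Speed limits (rad/s): [2.22, 2.22, 2.79, 2.79, 3.14, 3.14, 3.14].

INTERFACE

Orientations are given as a unit quaternion [x, y, z, w].
In Python, from bench import status, vision, job, spotter, r gives the robot as it stands. The module is installed in compiled form; this text tells all that it offers.
- The arm moves only by the tool play_rows, never from a script. Its argument "series" is a list of rows, each a list of 6 numbers: the shift along the tool's x, y, z each as a share of 150 mm, from -1 to 1, then the turn, a rotation vector about the tool's x, y, z each as a share of 30 degrees, from -1 to 1. In form: [[x, y, z, ax, ay, az], ...]. A call has 1 to 5 rows; each row is the pose to reach, as a shift and turn from the pose commanded when the call began, along the tool's axes at that moment; what a row does not reach only later rows make up. A row lasts 1/10 s, in which the tool goes at most 50 mm and 8.59 degrees, less where a joint would pass 70% of its speed; a pose out of reach is approached as far as the arm can. A call with a number of a shift or a turn outside -1 to 1 is refused whole. A call with a gripper value outside its range is refused whole. "fingers" is the opening, from -1 (shut) to 1 (fully open), set as the call begins (left out, the last holds). The fingers move at their own pace and stop on an object; "squeeze" is the grip in N (left out, the last holds). Time passes only in rows, so rows that repeat a pose let the fingers close. It gives the time, the measured TCP pose, the force, the opening and the grip force at its end, in the units of the state.
- status.read_state(): the state, without advancing time (a new reading comes with each control period).
- vision.camera(name): name is "side" or "top" or "wrist"; returns the picture (400x640x3 uint8, blue, green, red); there is no depth.
- vision.calibration(name): a dict with "fx", "fy", "cx", "cy" (pixels), "rvec" (rotation vector, rad) and "tvec" (3), from world to camera coordinates, as OpenCV has them; the wrist camera has in their place "T_tool_cam" (4x4, takes a point from camera to tool coordinates, whose origin is the TCP and whose axes are the flange's). Camera axes: x right, y down, z forward; pixel columns grow to the right and rows downward; lengths in m; the calibration is good to about 2 mm. The wrist camera is an equidistant fisheye: a pixel r from the principal point sees the ray r / f radians off the axis. A picture is of the moment at which its call begins: read the wrist's pose just before it. calibration takes no time and is no camera call.
- job.close_job(): hands the job in; it is judged then, once.
Trained networks look in the newest picture that a camera, given by its name, has taken for a name from the list of things; names that differ only in an ending like _2 or _b are one class to them, and where a whole thing is asked for, a point or a joint stands for the part that bears it (a point fixed in the world has none). Each returns a list of dicts, best first, with "conf" (0 to 1); they miss things now and then, are a little off and sometimes report something else, mostly with a low value. They report only what shows in the picture. A call takes as long as a camera call. They do not tell look-alikes from the thing itself.
- spotter.boxes_of(camera, name): "point" ([x, y, z] in m, in world coordinates, good to about 4 mm: the middle of the surface that is visible of it).
- spotter.regions_of(camera, name): "pixels" (400x640 bool, what is visible of it).
The state is a dict: "time": time; "joint_positions": joint angles; "joint_vel": joint speeds; "joint_torque": joint torques, N m; "ee_pos": TCP position; "eef_rot": TCP orientation; "ft_force": force on the tool from outside, world axes, zero at the start; "torque": the same for the moment, N m; "width": finger opening in m; "grip_force": force on a finger pad.
Only numpy, scipy, OpenCV 4.12 (cv2) and the standard library are available. Lean on these libraries where they do the work, as an engineer would, in place of code of your own. Each camera call takes 0.05 s, during which the arm holds its last target. There are 200 camera calls.

TASK

Push the white dish across the table by its rim, without lifting it or touching its handle, until it stands centred on the round leather mark. Then take it by the wooden handle, lift it about 10 cm straight up, and, keeping it level with the loose ball resting in the middle, make a quarter turn anticlockwise (seen from above) so that the dish's red tab points the same way as the mark's brass arrow. Finish still holding it there above the mark, level and at rest; do not touch the ball, and leave the jar and the two bottles alone.

Things in the scene. Friction and masses are not known exactly. Their poses are not given: they have to be found in the camera images.
- dish: Loose round white enamel dish, 130 mm across, vertical outer wall 24 mm high, 0.3 to 0.5 kg with handle. Inside a shallow cone (6 degrees), lowest in the middle, 8 mm above the underside. Origin: centre of the underside, z up; +x points to the red tab, 18 mm wide, 15 mm out from the wall, at 17 to 24 mm height. It starts left or right of the mark, tab roughly away from the robot.
- bail: The dish's fixed handle (same origin and axes as the dish): a wooden bar 12 mm wide (y), 12 mm high, 76 mm long, lying along the dish's x axis straight above its centre, 64 to 76 mm above the underside, carried by a thin steel wire at each end. Gripped across its width from above; only the ball (top 33 mm above the underside) lies beneath.
- handle (a point): Middle of the wooden bar of the handle, 70 mm above the dish's underside on its axis.
- tab (a point): Middle of the red tab on the dish's rim, 74 mm from the dish's axis along the dish's +x.
- ball: Loose polished orange-red agate ball, 25 mm across, 22 g, lying in the lowest point in the middle of the dish. Its axes turn as it rolls.
- ball_center (a point): Centre of the ball.
- mark: Fixed round brown leather mark, 170 mm across, flush with the table (it cannot be felt). Origin: its centre at table height. Its +x axis points along the brass arrow that lies just outside its edge (90 to 133 mm from the centre), which points roughly to the robot's left.
- jar: Bystander: amber jar with a brass lid, 56 mm across, 60 mm high, on the other side of the mark from the dish. Origin: centre of its underside.
- bottle_a: Bystander: amber bottle with a blue cap and a paper label, 36 mm across, 85 mm high, beyond the mark. Origin: centre of its underside.
- bottle_b: Bystander: amber bottle with a blue cap, no label, 36 mm across, 85 mm high, beyond the mark. Origin: centre of its underside.
Mind the look-alikes: they are no part of the job. Of the things that look like the dish, take the one that is farthest to the robot's left at the start.

How it is judged:
On the way, in this order (a step that is already met when the one before it is completed fails the run):
1. the dish has been pushed onto the mark: its centre within 20 mm of the mark's, still on the table and at rest (horizontal distance between dish and mark below 0.02 m and height (world z) of dish below 0.005 m and linear speed of dish below 0.02 m/s), for 0.3 s.
2. it is lifted by the handle more than 40 mm above the mark, not yet turned (height (world z) of dish above 0.04 m and horizontal distance between dish and mark below 0.045 m and angle between the x axis of dish and the x axis of mark, either way round above 0.6 rad and contact force between the fingers and dish above 1 N), for 0.1 s.
3. in the air it is turned until the tab points along the arrow, level, the ball in the middle (height (world z) of dish above 0.04 m and horizontal distance between dish and mark below 0.04 m and angle between the x axis of dish and the x axis of mark, either way round below 0.17 rad and x of tab in the frame of mark above 0.03 m and angle between dish's own z axis and vertical below 0.1 rad and horizontal distance between ball_center and dish below 0.012 m and contact force between the fingers and dish above 1 N), for 0.2 s.
At the end, for the whole second after the job is handed in: The dish hangs from the gripper by its handle alone, underside 60 to 150 mm up, centre within 40 mm of the mark's centre sideways, level within 0.1 rad, tab along the arrow within 0.17 rad, at rest, the ball in the hollow within 10 mm of the middle (height (world z) of dish between 0.06 and 0.15 m and horizontal distance between dish and mark below 0.04 m and angle between the x axis of dish and the x axis of mark, either way round below 0.17 rad and x of tab in the frame of mark above 0.03 m and angle between dish's own z axis and vertical below 0.1 rad and horizontal distance between ball_center and dish below 0.01 m and z of ball_center in the frame of dish between 0.015 and 0.026 m and linear speed of dish below 0.03 m/s and angular speed of dish below 0.15 rad/s and contact force between the fingers and bail above 1 N and contact force between dish and jar below 0.1 N and contact force between dish and bottle_a below 0.1 N and contact force between dish and bottle_b below 0.1 N); the arm keeps its last pose, push and grip.
It fails at once if the dish is lifted more than 12 mm while its centre is over 50 mm from the mark's centre (it must be pushed there) (height (world z) of dish above 0.012 m and horizontal distance between dish and mark above 0.05 m).
It fails at once if the handle is touched by the fingers while the dish is over 35 mm from the mark on the table (push by the rim) (horizontal distance between dish and mark above 0.035 m and height (world z) of dish below 0.012 m and contact force between the fingers and bail above 1 N).
It fails at once if the ball strays more than 20 mm from the middle of the dish, or the robot touches it (horizontal distance between ball_center and dish above 0.02 m or contact force between the arm and ball above 0.3 N).
It fails at once if the lifted dish is turned the wrong way round, through the direction opposite to the arrow (height (world z) of dish above 0.03 m and angle between the x axis of dish and the x axis of mark, either way round below 0.35 rad and x of tab in the frame of mark below -0.03 m).
It fails at once if the jar or a bottle is moved more than 30 mm or tipped over (distance of any of jar, bottle_a, bottle_b from where it was at the start of the episode above 0.03 m or angle between any of jar, bottle_a, bottle_b's own z axis and vertical above 0.5 rad).
It also fails if it takes over 64 s, if anything falls off the work surface, if the arm or the gripper's body presses on something with over 40 N, if the wrist force passes 120 N, or if a joint passes its speed limit or range.

## Working session

There is one attempt and no reset: what is moved stays moved. The work goes in short steps, Python scripts to look and compute and a tool call to move; the robot and the scene stay as the last step left them, time stands still between calls to the robot, and variables do not carry over. Pictures are saved under pics/ and viewed, at most 10 in all, crops included, and the job is handed in when it is done.

Besides the shell and the picture viewer there is one more tool, called after "Emit:" by a JSON object that holds its "op" and its "data", one argument or row to a line. play_rows: Moves the arm, as the interface text tells. Shift numbers are shares of 150 mm and turn numbers shares of 30 degrees, none past 1 either way. Its arguments: {"type":"object","properties":{"series":{"type":"array","items":{"type":"array","items":{"type":"number"}}},"fingers":{"type":"number"},"squeeze":{"type":"number"}},"required":["series"]}

```bash
mkdir -p pics; python3 - <<'E'
from bench import status, vision, job, spotter, r
import cv2
s=status.read_state()
for k in ("time","ee_pos","eef_rot","width","ft_force"): print(k,s[k])
print(r.grasp_offset)
for c in ("top","side"):
    cv2.imwrite(f"pics/{c}0.png",vision.camera(c))
    print(c,vision.calibration(c))
    for n in ("dish","bail","mark","jar","bottle_a","ball","tab"):
        print(n,[( [round(float(v),3) for v in d["point"]],round(d["conf"],2)) for d in spotter.boxes_of(c,n)])
print(vision.calibration("wrist"))
E
```

```text
time 0.0
ee_pos [0.23396704 0.57940987 0.40395054]
eef_rot [ 1.90690061e-01  9.81650020e-01 -7.27857974e-04 -9.74173930e-05]
width 0.08714361933421014
ft_force [0.37263643 0.28800445 0.19799389]
0.1635
top {'fx': 368.80540594899594, 'fy': 368.80540594899594, 'cx': 316.8935010711142, 'cy': 199.1363171365746, 'rvec': array([ 2.17576681, -2.16368204,  0.09435255]), 'tvec': array([-0.00335767,  0.54707504,  0.71189593])}
dish [([0.488, 0.243, 0.013], 0.79), ([0.317, 0.142, 0.013], 0.75), ([0.336, -0.107, 0.012], 0.67)]
bail [([0.315, 0.14, 0.076], 0.93), ([0.485, 0.246, 0.079], 0.86), ([0.337, -0.103, 0.078], 0.73)]
mark [([0.533, 0.049, 0.001], 0.78)]
jar [([0.496, -0.199, 0.06], 0.86)]
bottle_a [([0.744, 0.098, 0.057], 0.85), ([0.742, -0.092, 0.055], 0.59), ([0.485, 0.243, 0.077], 0.27)]
ball [([0.49, 0.244, 0.027], 0.69)]
tab [([0.487, 0.245, 0.014], 0.86), ([0.335, -0.104, 0.017], 0.86), ([0.314, 0.143, 0.018], 0.77)]
side {'fx': 391.3855347325061, 'fy': 391.3855347325061, 'cx': 310.89482382048186, 'cy': 199.31391914638732, 'rvec': array([ 0.37134346, -2.756926  ,  1.22625872]), 'tve
[... 317 characters left out ...]
]
bottle_a [([0.747, 0.112, 0.052], 0.71), ([0.748, -0.088, 0.044], 0.69)]
ball [([0.489, 0.247, 0.029], 0.68), ([0.746, -0.086, 0.041], 0.47)]
tab [([0.488, 0.251, 0.01], 0.81), ([0.334, -0.103, 0.01], 0.65), ([0.315, 0.152, 0.014], 0.62)]
{'fx': 309.70691628693146, 'fy': 309.70691628693146, 'cx': 316.71535434580056, 'cy': 201.4240352147521, 'T_tool_cam': array([[-1.88890415e-04, -9.70745744e-01, -2.40109694e-01,
         6.53742946e-02],
       [ 9.99999860e-01, -3.02116398e-04,  4.34750541e-04,
        -1.66145198e-04],
       [-4.94573313e-04, -2.40109578e-01,  9.70745665e-01,
         2.05525296e-02],
       [ 0.00000000e+00,  0.00000000e+00,  0.00000000e+00,
         1.00000000e+00]])}
```

View pics/top0.png

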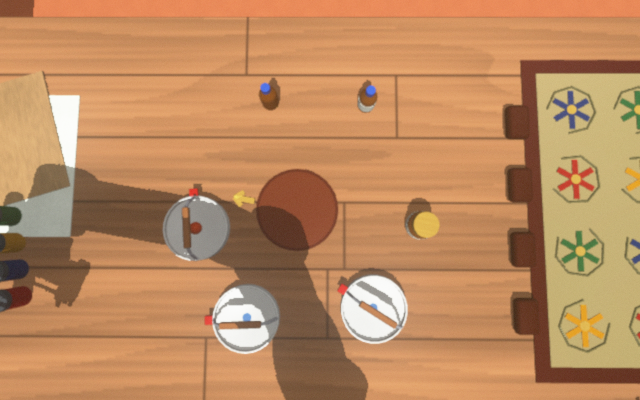

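View pics/side0.png

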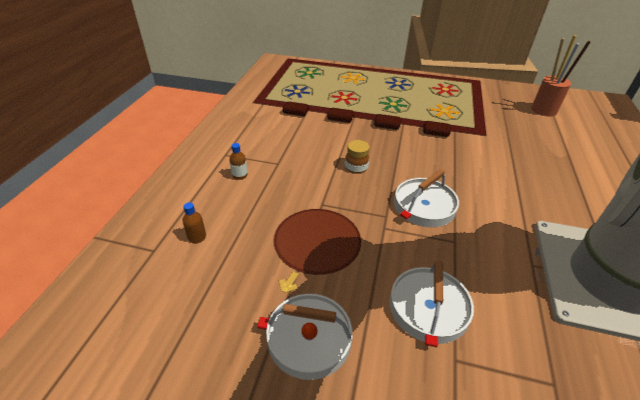

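Look-alikes for the dish in the top view are (196,228) with the orange-red ball, and (246,319) and (374,309), both with blue balls. The one at (196,228) is farthest left (+y) with its tab pointing away from the robot, so I choose it. The mark is at (297,210), the arrow at (243,198), the jar at (424,225) and the bottles at (268,95) and (368,97). Next come precise measurements and a close crop.

```bash
cat > h.py <<'E'
import numpy as np, cv2
from scipy.spatial.transform import Rotation as R
from bench import status, vision, job, spotter, r
def cam(c):
    k=vision.calibration(c); Rm=cv2.Rodrigues(k["rvec"])[0]; return k,Rm,-Rm.T@k["tvec"]
def ray(c,p):
    k,Rm,o=cam(c); p=np.atleast_2d(p).astype(float)
    d=np.c_[(p[:,0]-k["cx"])/k["fx"],(p[:,1]-k["cy"])/k["fy"],np.ones(len(p))]@Rm
    return o,d
def plane(c,p,z):
    o,d=ray(c,p); return (o+d*((z-o[2])/d[:,2])[:,None])[:,:2]
def proj(c,X):
    k,Rm,o=cam(c); q=np.atleast_2d(X)@Rm.T+k["tvec"]
    return np.c_[q[:,0]/q[:,2]*k["fx"]+k["cx"],q[:,1]/q[:,2]*k["fy"]+k["cy"]]
def tri(p1,p2,c1="top",c2="side"):
    A=[];b=[]
    for c,p in((c1,p1),(c2,p2)):
        o,d=ray(c,p); d=d[0]/np.linalg.norm(d[0]); P=np.eye(3)-np.outer(d,d); A.append(P);b.append(P@o)
    return np.linalg.lstsq(np.vstack(A),np.hstack(b),rcond=None)[0]
def circ(P):
    s=np.linalg.lstsq(np.c_[2*P,np.ones(len(P))],(P**2).sum(1),rcond=None)[0]
    return s[:2],np.sqrt(s[2]+s[:2]@s[:2])
def blobs(img,lo,hi,box,amin=8):
    x0,y0,x1,y1=box; m=cv2.inRange(cv2.cvtColor(img,cv2.COLOR_BGR2HSV),lo,hi)
    k=np.zeros_like(m);k[y0:y1,x0:x1]=m[y0:y1,x0:x1]
    n,l,s,c=cv2.connectedComponentsWithStats(k)
    return [(s[i,4],c[i].round(1),l==i) for i in range(1,n) if s[i,4]>=amin]
E
python3 - <<'E'
from h import *
t=cv2.imread("pics/top0.png"); s=cv2.imread("pics/side0.png")
print("red top",[b[:2] for b in blobs(t,(0,200,170),(6,255,255),(150,170,250,260))],[b[:2] for b in blobs(t,(170,200,170),(180,255,255),(150,170,250,260))])
print("red side",[b[:2] for b in blobs(s,(0,200,100),(6,255,255),(240,290,370,380))])
print("arrow top",[b[:2] for b in blobs(t,(20,150,150),(32,255,255),(225,185,262,215))])
print("arrow side",[b[:2] for b in blobs(s,(20,150,150),(32,255,255),(270,265,305,300))])
vision.camera("top")
for d in spotter.regions_of("top","mark")[:1]:
    p=np.array(max(cv2.findContours(d["pixels"].astype(np.uint8),0,1)[0],key=len))[:,0]
    print("mark",circ(plane("top",p,0)),d["conf"])
for d in spotter.regions_of("top","dish"):
    p=np.array(max(cv2.findContours(d["pixels"].astype(np.uint8),0,1)[0],key=len))[:,0]
    print("dish",circ(plane("top",cv2.convexHull(p)[:,0],.024)),p.mean(0),d["conf"])
for d in spotter.regions_of("top","bail"):
    p=np.argwhere(d["pixels"])[:,::-1]; print("bail",p.mean(0),plane("top",p,.07).mean(0),d["conf"])
vision.camera("side")
for d in spotter.regions_of("side","mark")[:1]:
    p=np.array(max(cv2.findContours(d["pixels"].astype(np.uint8),0,1)[0],key=len))[:,0]
    print("mark side",circ(plane("side",p,0)))
for d in spotter.regions_of("side","bail"):
    p=np.argwhere(d["pixels"])[:,::-1]; print("bail side",p.mean(0),plane("side",p,.07).mean(0))
a=cv2.resize(t[170:270,150:310],None,fx=5,fy=5,interpolation=2)[:, :800]
cv2.imwrite("pics/crop.png",cv2.resize(t[165:275,150:260],(440,440)) if 0 else a)
E
```

```text
red top [(np.int32(25), array([193.3, 191.4]))] []
red side [(np.int32(95), array([262.5, 322.4]))]
arrow top [(np.int32(157), array([241.9, 198.4]))]
arrow side [(np.int32(201), array([288.7, 282.9]))]
mark (array([0.52801516, 0.04282203]), np.float64(0.08337980452334443)) 0.65
dish (array([0.49176221, 0.24167827]), np.float64(0.06810618465127663)) [195.13917526 226.54123711] 0.94
dish (array([0.31376287, 0.14097733]), np.float64(0.06707380698972028)) [242.84653465 318.45544554] 0.64
dish (array([ 0.33583458, -0.1073626 ]), np.float64(0.0670080921736413)) [371.35678392 307.8040201 ] 0.56
dish (array([0.49178669, 0.20709875]), np.float64(0.07210198716783583)) [187.23664122 228.63358779] 0.19
bail [186.22163588 227.25329815] [0.48890352 0.24352033] 0.86
bail [241.48923077 324.58153846] [0.31240427 0.13552057] 0.81
bail [375.06451613 312.8797654 ] [ 0.33505573 -0.10795268] 0.75
mark side (array([0.78137277, 0.06797289]), np.float64(0.04068473996584345))
bail side [427.24556213 185.09763314] [ 0.33847339 -0.09130418]
bail side [436.72073922 290.65913758] [0.31313717 0.15731642]
bail side [308.71244131 315.12323944] [0.48811686 0.24992631]
```

View pics/crop.png

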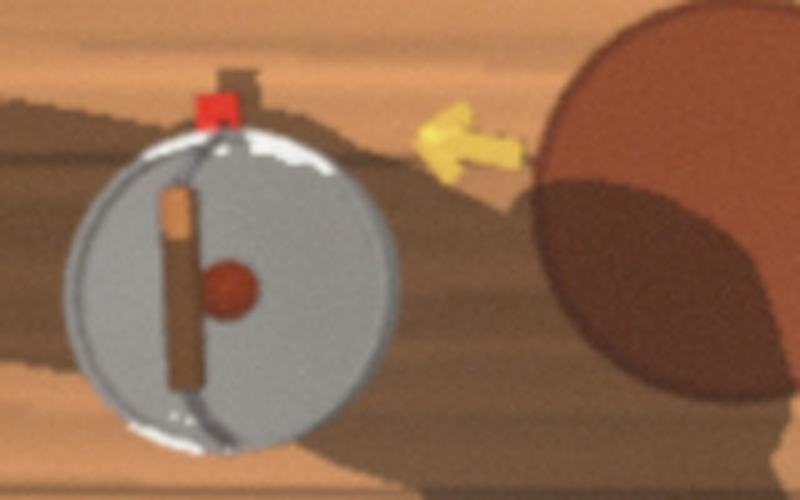

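The crop shows the dish with the orange-red ball at crop (230,290), the bar from (178,190) to (187,388) and the tab at (218,110). The choice is confirmed.

```bash
python3 - <<'E'
from h import *
t=cv2.imread("pics/top0.png"); s=cv2.imread("pics/side0.png")
# mark by colour
for c,im,box in(("top",t,(250,160,345,260)),("side",s,(265,200,370,280))):
    b=max(blobs(im,(0,120,40),(10,255,190),box),key=lambda b:b[0])
    p=cv2.convexHull(max(cv2.findContours(b[2].astype(np.uint8),0,1)[0],key=len))[:,0]
    print(c,"mark",b[0],circ(plane(c,p,0)))
A=plane("top",[241.9,198.4],0)[0]; As=plane("side",[288.7,282.9],0)[0]; print("arrow",A,As)
tail,tip=plane("top",[[150+522/5,170+155/5],[150+415/5,170+135/5]],0); print("arrow tail tip",tail,tip,np.degrees(np.arctan2(*(tip-tail)[::-1])))
print("tab tri",tri([193.3,191.4],[262.5,322.4]),plane("top",[193.3,191.4],.024))
# bar ends top
e=plane("top",[[150+178/5,170+187/5],[150+187/5,170+388/5]],.076);print("bar ends",e,e.mean(0),np.degrees(np.arctan2(*(e[0]-e[1])[::-1])))
print("bar tri",tri([186.3,227.4],[309.5,312.3]))
c=np.array([.490,.2435]);print("tab yaw",np.degrees(np.arctan2(*(plane("top",[193.3,191.4],.0205)[0]-c)[::-1])))
E
```

```text
top mark 5102 (array([0.52853202, 0.04166526]), np.float64(0.08413535397775947))
side mark 4370 (array([0.52775002, 0.04344398]), np.float64(0.08449414453167428))
arrow [0.55023632 0.1554042 ] [0.54945746 0.15713979]
arrow tail tip [0.54496088 0.12933428] [0.55305746 0.17396903] 79.71855719005563
tab tri [0.56197788 0.2506222  0.01815898] [[0.56159504 0.24867209]]
bar ends [[0.52558848 0.24395584]
 [0.45128146 0.23769356]] [0.48843497 0.2408247 ] 4.817261127175256
bar tri [0.48843633 0.24408475 0.0679198 ]
tab yaw 5.065962166666979
```

```bash
cat >> h.py <<'E'
def yawof(s): 
    m=R.from_quat(s["eef_rot"]).as_matrix(); return np.degrees(np.arctan2(m[1,0],m[0,0]))
def go(xyz,yaw):
    """full shift (share of 150mm) and turn (share of 30deg) from now to tool-down pose"""
    s=status.read_state(); M=R.from_quat(s["eef_rot"]).as_matrix()
    c,q=np.cos(np.radians(yaw)),np.sin(np.radians(yaw))
    T=np.array([[c,q,0],[q,-c,0],[0,0,-1.]])
    print("t",round(s["time"],2),"pos",np.round(s["ee_pos"],4),"yaw",round(yawof(s),2),"f",np.round(s["ft_force"],1),"j",np.round(s["joint_positions"],2))
    print("go",np.round(M.T@(np.array(xyz)-s["ee_pos"])/.15,3),np.round(np.degrees(R.from_matrix(M.T@T).as_rotvec())/30,3))
E
python3 -c "
from h import *
go([.472,.336,.30],100.8)"
```

```text
t 1.15 pos [0.234  0.5796 0.4048] yaw 158.01 f [-0.4 -0.1 -0.5] j [-1.21  0.33 -0.06  1.46  0.02  1.35 -0.09]
go [-2.079 -0.912  0.698] [ 0.    -0.     1.907]
```

Emit:
{"op": "play_rows", "data": {
  "series": [
    [-0.25, -0.12, 0, 0, 0, 0.25],
    [-0.5, -0.25, 0, 0, 0, 0.5],
    [-0.75, -0.36, 0.1, 0, 0, 0.7],
    [-0.95, -0.43, 0.2, 0, 0, 0.9],
    [-1, -0.45, 0.25, 0, 0, 0.95]
  ],
  "fingers": 1
}}

```text
time: 1.65
ee_pos: [0.3511, 0.4575, 0.3663]
eef_rot: [0.431, 0.903, -0.001, 0.001]
ft_force: [-0.0, -0.1, -0.5]
width: 0.0868
grip_force: 0.0
```

```bash
python3 -c "
from h import *
go([.472,.336,.30],100.8)"
```

```text
t 1.65 pos [0.3511 0.4575 0.3663] yaw 128.98 f [-0.  -0.1 -0.5] j [-1.06  0.25  0.08  1.65 -0.02  1.24 -0.3 ]
go [-1.136  0.117  0.444] [0.    0.004 0.939]
```

Emit:
{"op": "play_rows", "data": {
  "series": [
    [-0.25, 0.03, 0.1, 0, 0, 0.25],
    [-0.5, 0.06, 0.2, 0, 0, 0.5],
    [-0.75, 0.09, 0.3, 0, 0, 0.7],
    [-0.95, 0.11, 0.4, 0, 0, 0.9],
    [-1, 0.12, 0.44, 0, 0, 0.94]
  ]
}}

```text
time: 2.15
ee_pos: [0.4592, 0.3537, 0.3]
eef_rot: [0.637, 0.771, -0.001, 0.001]
ft_force: [-0.1, 0.8, -1.2]
width: 0.087
grip_force: 0.0
```

```bash
python3 -c "
from h import *
go([.472,.336,.192],100.8)
for n in ('dish','bail'): 
  vision.camera('wrist'); print(n,[(np.round(d['point'],4),round(d['conf'],2)) for d in spotter.boxes_of('wrist',n)])
"
```

```text
t 2.15 pos [0.4592 0.3537 0.3   ] yaw 100.91 f [-0.1  0.8 -1.2] j [-0.92  0.31  0.22  1.72 -0.07  1.11 -0.49]
go [-0.131  0.062  0.72 ] [-0.001  0.004  0.004]
dish [(array([0.4784, 0.269 , 0.0112]), 0.81)]
bail []
```

Emit:
{"op": "play_rows", "data": {
  "series": [
    [0, 0.03, 0.15, 0, 0, 0],
    [0, 0.06, 0.35, 0, 0, 0],
    [-0.02, 0.065, 0.55, 0, 0, 0],
    [-0.06, 0.065, 0.68, 0, 0, 0],
    [-0.08, 0.065, 0.72, 0, 0, 0]
  ]
}}

```text
time: 2.85
ee_pos: [0.4675, 0.3476, 0.1917]
eef_rot: [0.633, 0.774, -0.001, -0.001]
ft_force: [-0.9, 0.2, -0.3]
width: 0.087
grip_force: 0.0
```

```bash
python3 -c "
from h import *
cv2.imwrite('pics/s1.png',vision.camera('side'))
go([.528-.187*.058,.0425+.982*.058,.192],100.8)"
```

```text
t 2.9 pos [0.468  0.3471 0.192 ] yaw 101.45 f [ 0.5 -1.  -0.6] j [-0.88  0.45  0.2   1.79 -0.11  0.91 -0.43]
go [-1.683e+00 -7.000e-03  1.000e-03] [-0.004  0.001  0.022]
```

View pics/s1.png

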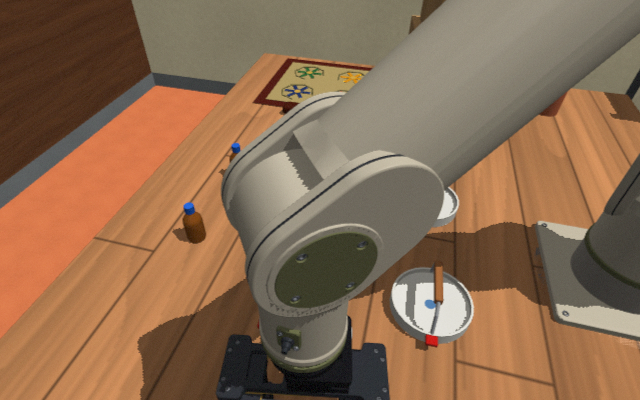

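The side view is blocked by the arm, but it does show both bottles and dish 2 clear of the gripper. I'll approach the rim.

Emit:
{"op": "play_rows", "data": {
  "series": [
    [-0.06, 0, 0, 0, 0, 0.005],
    [-0.12, 0, 0, 0, 0, 0.01],
    [-0.18, 0, 0, 0, 0, 0.02],
    [-0.22, 0, 0, 0, 0, 0.02],
    [-0.24, 0, 0, 0, 0, 0.02]
  ]
}}

```text
time: 3.4
ee_pos: [0.4766, 0.3104, 0.1938]
eef_rot: [0.638, 0.77, 0.0, 0.0]
ft_force: [-0.3, 0.3, -0.0]
width: 0.0874
grip_force: 0.0
```

Emit:
{"op": "play_rows", "data": {
  "series": [
    [-0.02, 0, 0, 0, 0, 0],
    [-0.04, 0, 0, 0, 0, 0],
    [-0.065, 0, 0, 0, 0, 0],
    [-0.09, 0, 0, 0, 0, 0],
    [-0.12, 0, 0, 0, 0, 0]
  ]
}}

```text
time: 3.9
ee_pos: [0.4793, 0.294, 0.1933]
eef_rot: [0.638, 0.77, 0.0, -0.0]
ft_force: [-1.7, 1.4, -0.7]
width: 0.0869
grip_force: 1.1
```

Emit:
{"op": "play_rows", "data": {
  "series": [
    [-0.035, 0, 0, 0, 0, 0],
    [-0.075, 0, 0, 0, 0, 0],
    [-0.115, 0, 0, 0, 0, 0],
    [-0.155, 0, 0, 0, 0, 0],
    [-0.195, 0, 0, 0, 0, 0]
  ]
}}

```text
time: 4.4
ee_pos: [0.485, 0.2644, 0.1932]
eef_rot: [0.638, 0.77, 0.0, -0.0]
ft_force: [-0.6, 1.8, -0.8]
width: 0.0869
grip_force: 1.1
```

```bash
python3 -c "
from h import *
cv2.imwrite('pics/w1.png',vision.camera('wrist'))
go([.528-.187*.058,.0425+.982*.058,.192],100.8)"
```

```text
t 4.45 pos [0.4853 0.2632 0.1932] yaw 100.63 f [-0.6  0.8 -0.3] j [-0.78  0.4   0.23  1.88 -0.11  0.88 -0.3 ]
go [-1.112  0.007  0.009] [-0.     0.001 -0.006]
```

View pics/w1.png

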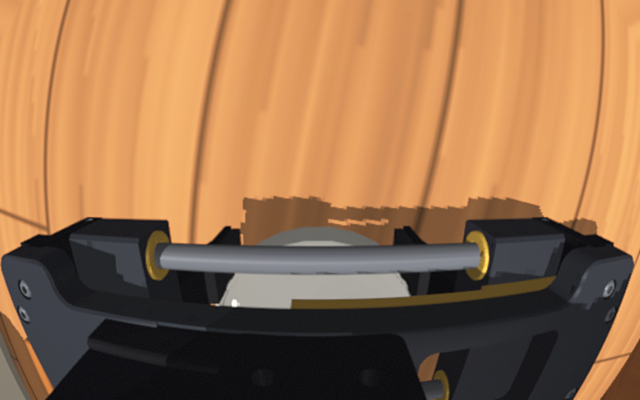

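The wrist view shows the dish rim, at about (315,240), nested evenly between both fingers at (230,270) and (405,260). Pushing on.

Emit:
{"op": "play_rows", "data": {
  "series": [
    [-0.03, 0, 0, 0, 0, 0],
    [-0.075, 0, 0, 0, 0, 0],
    [-0.125, 0, 0, 0, 0, 0],
    [-0.175, 0, 0, 0, 0, 0],
    [-0.225, 0.002, 0, 0, 0, 0]
  ]
}}

```text
time: 4.95
ee_pos: [0.4916, 0.2311, 0.1932]
eef_rot: [0.638, 0.77, -0.0, -0.0]
ft_force: [-0.5, 2.8, 0.3]
width: 0.087
grip_force: 1.2
```

Emit:
{"op": "play_rows", "data": {
  "series": [
    [-0.05, 0, 0, 0, 0, 0],
    [-0.1, 0, 0, 0, 0, 0],
    [-0.15, 0, 0, 0, 0, 0],
    [-0.2, 0, 0, 0, 0, 0],
    [-0.25, 0.002, 0, 0, 0, 0]
  ]
}}

```text
time: 5.45
ee_pos: [0.4988, 0.1944, 0.1932]
eef_rot: [0.638, 0.77, 0.0, -0.0]
ft_force: [-1.0, 2.2, 1.4]
width: 0.0874
grip_force: 1.2
```

Emit:
{"op": "play_rows", "data": {
  "series": [
    [-0.05, 0, 0, 0, 0, 0],
    [-0.1, 0, 0, 0, 0, 0],
    [-0.15, 0, 0, 0, 0, 0],
    [-0.2, 0, 0, 0, 0, 0],
    [-0.25, 0.002, 0, 0, 0, 0]
  ]
}}

```text
time: 5.95
ee_pos: [0.5061, 0.1576, 0.1932]
eef_rot: [0.638, 0.77, -0.0, -0.0]
ft_force: [-1.2, 1.6, 0.8]
width: 0.0869
grip_force: 1.2
```

```bash
python3 -c "
from h import *
vision.camera('top');print([(np.round(d['point'],3),round(d['conf'],2)) for d in spotter.boxes_of('top','dish')])
go([.528-.187*.058,.0425+.982*.058,.192],100.8)"
```

```text
[(array([ 0.33 , -0.106,  0.014]), 0.91), (array([0.52 , 0.097, 0.013]), 0.85), (array([0.313, 0.137, 0.012]), 0.75)]
t 6.05 pos [0.5063 0.1567 0.1932] yaw 100.61 f [0.3 0.2 0.1] j [-0.63  0.36  0.28  1.94 -0.12  0.87 -0.1 ]
go [-0.389  0.001  0.008] [-0.     0.001 -0.006]
```

Emit:
{"op": "play_rows", "data": {
  "series": [
    [-0.03, 0, 0, 0, 0, 0],
    [-0.07, 0, 0, 0, 0, 0],
    [-0.115, 0, 0, 0, 0, 0],
    [-0.16, 0, 0, 0, 0, 0],
    [-0.205, 0, 0, 0, 0, 0]
  ]
}}

```text
time: 6.55
ee_pos: [0.5118, 0.1274, 0.1932]
eef_rot: [0.638, 0.77, -0.0, -0.0]
ft_force: [-1.0, 2.2, -0.5]
width: 0.0871
grip_force: 1.2
```

Emit:
{"op": "play_rows", "data": {
  "series": [
    [-0.045, 0, 0, 0, 0, 0],
    [-0.085, 0, 0, 0, 0, 0],
    [-0.12, 0, 0, 0, 0, 0],
    [-0.15, 0, 0, 0, 0, 0],
    [-0.17, 0, 0, 0, 0, 0]
  ]
}}

```text
time: 7.05
ee_pos: [0.5165, 0.1025, 0.1932]
eef_rot: [0.638, 0.77, 0.0, -0.0]
ft_force: [-0.7, 2.9, 0.3]
width: 0.087
grip_force: 1.2
```

```bash
python3 -c "
from h import *
im=vision.camera('top');print([(np.round(d['point'],3),round(d['conf'],2)) for d in spotter.boxes_of('top','dish')])
cv2.imwrite('pics/t2.png',im)
go([.528-.187*.058,.0425+.982*.058,.192],100.8)"
```

```text
[(array([0.318, 0.088, 0.011]), 0.79), (array([ 0.335, -0.103,  0.01 ]), 0.58), (array([0.53 , 0.04 , 0.011]), 0.56)]
t 7.15 pos [0.5166 0.1024 0.1932] yaw 100.67 f [0.1 0.4 0.4] j [-0.54  0.35  0.3   1.95 -0.13  0.86  0.01]
go [-0.02   0.     0.008] [-0.     0.001 -0.004]
```

View pics/t2.png

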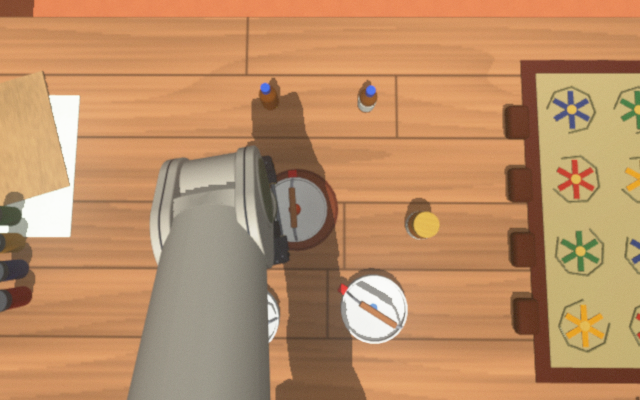

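The top view shows the dish at (297,208), concentric with the mark, with the tab at about (294,173) and the jar and bottles unmoved. Now I back straight off and rise.

Emit:
{"op": "play_rows", "data": {
  "series": [
    [0.1, 0, 0, 0, 0, 0],
    [0.3, 0, 0, 0, 0, 0],
    [0.5, 0, -0.1, 0, 0, 0],
    [0.6, 0, -0.4, 0, 0, 0],
    [0.7, 0, -0.7, 0, 0, 0]
  ]
}}

```text
time: 7.65
ee_pos: [0.4963, 0.2068, 0.2989]
eef_rot: [0.638, 0.77, -0.001, -0.0]
ft_force: [1.0, 0.5, 0.3]
width: 0.0869
grip_force: 0.0
```

Emit:
{"op": "play_rows", "data": {
  "series": [
    [0.1, 0, -0.2, 0, 0, -0.25],
    [0.2, 0, -0.4, 0, 0, -0.5],
    [0.3, 0, -0.4, 0, 0, -0.75],
    [0.4, 0, -0.4, 0, 0, -0.9],
    [0.4, 0, -0.4, 0, 0, -0.9]
  ]
}}

```text
time: 8.15
ee_pos: [0.4851, 0.2668, 0.3583]
eef_rot: [0.439, 0.899, 0.0, -0.0]
ft_force: [0.4, -0.6, -1.1]
width: 0.0868
grip_force: 0.0
```

```bash
python3 -c "
from h import *
t=vision.camera('top');s=vision.camera('side');cv2.imwrite('pics/t3.png',t);cv2.imwrite('pics/s3.png',s)
go([.528,.0425,.35],5)
cv2.imwrite('pics/c3.png',np.hstack([cv2.resize(t[150:270,240:350],None,fx=4,fy=4),cv2.resize(s[150:300,240:380],None,fx=2.5,fy=3.2)]))
print([b[:2] for b in blobs(t,(0,200,120),(6,255,255),(250,150,345,260))])
print('side',[b[:2] for b in blobs(s,(0,200,100),(6,255,255),(250,180,380,290))])
b=max(blobs(t,(0,120,40),(10,255,190),(250,160,345,260)),key=lambda b:b[0]);print(b[:2])
for c in('top','side'):
  for n in('dish','bail'):
    vision.camera(c)
    for d in spotter.regions_of(c,n):
      p=np.argwhere(d['pixels'])[:,::-1]
      h=cv2.convexHull(p.astype(np.int32))[:,0]
      print(c,n,p.mean(0),plane(c,p,.076).mean(0),circ(plane(c,h,.024)) if n=='dish' else '',round(d['conf'],2))
"
```

```text
t 8.25 pos [0.4859 0.2645 0.358 ] yaw 127.56 f [ 0.2 -0.   0.4] j [-0.75  0.2   0.2   1.73 -0.04  1.22  0.11]
go [-1.344 -0.68   0.054] [0.000e+00 2.000e-03 4.085e+00]
[]
side [(np.int32(40), array([280.4, 227.2]))]
(np.int32(1375), array([300.3, 204.7]))
top dish [244.60633609 318.66115702] [0.32443929 0.12890508] (array([0.31288926, 0.14191973]), np.float64(0.06664707224781716)) 0.7
top dish [372.54503899 308.3888142 ] [ 0.34429835 -0.10261328] (array([ 0.33584554, -0.10745938]), np.float64(0.06753904139433432)) 0.68
top bail [241.21409214 324.6395664 ] [0.31373635 0.13478544]  0.94
top bail [376.0749354  313.48320413] [ 0.33524968 -0.10887365]  0.93
top bail [292.20905923 204.66898955] [0.53183494 0.04520839]  0.63
side dish [430.63177831 304.8550638 ] [0.32222885 0.18946976] (array([0.31300024, 0.14490712]), np.float64(0.07099884550033207)) 0.97
side dish [314.79698376 248.31206497] [0.51039509 0.13159323] (array([0.5354357 , 0.06624408]), np.float64(0.06553765585208485)) 0.74
side dish [427.65630048 200.72576737] [ 0.33701285 -0.0378259 ] (array([ 0.32972396, -0.11034652]), np.float64(0.07819602402716572)) 0.71
side bail [428.91880342 181.71794872] [ 0.33688878 -0.09448637]  0.87
side bail [436.97165992 289.42712551] [0.31400482 0.15982854]  0.84
side bail [362.48148148 152.30740741] [ 0.48014439 -0.15796628]  0.39
```

View pics/c3.png

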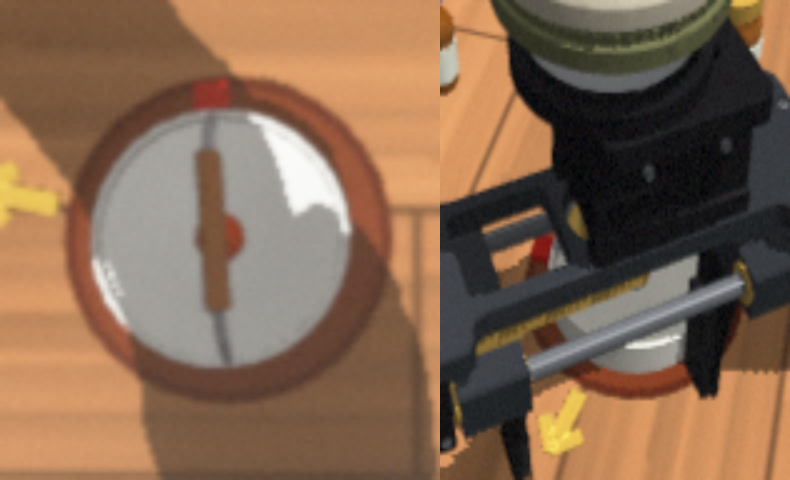

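The crop shows the dish concentric on the mark: rim circle about full-frame (295,209.5), bar from (291.8,187.5) to (294.2,227.5), tab at (293,173), ball just right of the bar.

```bash
python3 - <<'E'
from h import *
e=plane("top",[[291.75,187.5],[294.25,227.5]],.076);print(e,e.mean(0),np.degrees(np.arctan2(*(e[0]-e[1])[::-1])))
c=plane("top",[295,209.5],.024)[0];tb=plane("top",[293,173.2],.024)[0];print(c,tb,np.degrees(np.arctan2(*(tb-e.mean(0))[::-1])))
go([e.mean(0)[0],e.mean(0)[1],.36],5)
E
```

```text
[[0.56395026 0.04645374]
 [0.48939878 0.04090664]] [0.52667452 0.04368019] 4.255326772867977
[0.5261983  0.04337751] [0.59960361 0.04826089] 3.594045033993416
t 8.65 pos [0.4859 0.2648 0.3582] yaw 127.66 f [-0.8  0.9  0.1] j [-0.75  0.2   0.2   1.73 -0.04  1.22  0.11]
go [-1.333 -0.685 -0.012] [0.    0.    4.089]
```

Emit:
{"op": "play_rows", "data": {
  "series": [
    [-0.1, -0.05, 0, 0, 0, 0.25],
    [-0.2, -0.1, 0, 0, 0, 0.5],
    [-0.3, -0.15, 0, 0, 0, 0.75],
    [-0.35, -0.18, 0, 0, 0, 0.95],
    [-0.35, -0.18, 0, 0, 0, 1]
  ]
}}

```text
time: 9.15
ee_pos: [0.4969, 0.2056, 0.3584]
eef_rot: [0.66, 0.751, 0.0, 0.0]
ft_force: [-0.6, 0.1, 0.4]
width: 0.0869
grip_force: 0.0
```

Emit:
{"op": "play_rows", "data": {
  "series": [
    [0, 0, 0, 0, 0, 0.25],
    [0, 0, 0, 0, 0, 0.5],
    [0, 0, 0, 0, 0, 0.75],
    [0, 0, 0, 0, 0, 0.95],
    [0, 0, 0, 0, 0, 1]
  ]
}}

```text
time: 9.65
ee_pos: [0.4963, 0.2078, 0.3582]
eef_rot: [0.83, 0.557, 0.0, -0.0]
ft_force: [0.7, -0.2, 0.5]
width: 0.087
grip_force: 0.0
```

Emit:
{"op": "play_rows", "data": {
  "series": [
    [0, 0, 0, 0, 0, 0.25],
    [0, 0, 0, 0, 0, 0.5],
    [0, 0, 0, 0, 0, 0.75],
    [0, 0, 0, 0, 0, 0.95],
    [0, 0, 0, 0, 0, 1]
  ]
}}

```text
time: 10.15
ee_pos: [0.4964, 0.2075, 0.3582]
eef_rot: [0.946, 0.324, -0.0, -0.0]
ft_force: [0.6, -0.0, -0.4]
width: 0.0872
grip_force: 0.0
```

```bash
python3 -c "
from h import *
go([.529,.0435,.36],5)"
```

```text
t 10.15 pos [0.4964 0.2075 0.3582] yaw 37.77 f [ 0.6 -0.  -0.4] j [-0.81  0.17  0.37  1.77 -0.07  1.21 -1.34]
go [-0.498  0.997 -0.012] [-0.     0.     1.092]
```

Emit:
{"op": "play_rows", "data": {
  "series": [
    [-0.1, 0.2, 0, 0, 0, 0.25],
    [-0.2, 0.4, 0, 0, 0, 0.5],
    [-0.3, 0.6, 0, 0, 0, 0.75],
    [-0.4, 0.8, 0, 0, 0, 0.95],
    [-0.46, 0.92, 0, 0, 0, 1]
  ]
}}

```text
time: 10.65
ee_pos: [0.5266, 0.0533, 0.3584]
eef_rot: [0.998, 0.067, 0.0, 0.0]
ft_force: [1.0, 0.7, 0.1]
width: 0.0871
grip_force: 0.0
```

```bash
python3 -c "
from h import *
go([.527,.0436,.27],4.2)"
```

```text
t 10.65 pos [0.5266 0.0533 0.3584] yaw 7.66 f [1.  0.7 0.1] j [-0.67  0.16  0.53  1.8  -0.08  1.21 -1.55]
go [-0.006  0.064  0.59 ] [ 0.001 -0.001  0.115]
```

Emit:
{"op": "play_rows", "data": {
  "series": [
    [0, 0.03, 0, 0, 0, 0.06],
    [-0.005, 0.062, 0.1, 0, 0, 0.115],
    [-0.005, 0.064, 0.3, 0, 0, 0.115],
    [-0.005, 0.064, 0.5, 0, 0, 0.115],
    [-0.005, 0.064, 0.58, 0, 0, 0.115]
  ]
}}

```text
time: 11.15
ee_pos: [0.5259, 0.0477, 0.2686]
eef_rot: [0.999, 0.04, -0.002, 0.0]
ft_force: [-0.6, 0.2, -0.7]
width: 0.087
grip_force: 0.0
```

```bash
python3 -c "
from h import *
w=vision.camera('wrist');s=vision.camera('side')
go([.527,.0436,.235],4.2)
for n in ('bail','dish','ball'):
  vision.camera('wrist'); print(n,[(np.round(d['point'],4),round(d['conf'],2)) for d in spotter.boxes_of('wrist',n)])
  vision.camera('side'); print(n,[(np.round(d['point'],4),round(d['conf'],2)) for d in spotter.boxes_of('side',n)])
cv2.imwrite('pics/c4.png',np.hstack([cv2.resize(w,(440,275)),cv2.resize(s[140:300,230:440],(360,275))]))"
```

```text
t 11.25 pos [0.5264 0.0472 0.2699] yaw 4.44 f [-0.5 -0.2 -0.1] j [-0.64  0.26  0.53  1.9  -0.15  1.03 -1.54]
go [0.003 0.024 0.233] [0.001 0.006 0.008]
bail [(array([0.547 , 0.0473, 0.0773]), 0.82), (array([0.5392, 0.0503, 0.0133]), 0.48)]
bail [(array([ 0.3416, -0.1016,  0.0696]), 0.82), (array([0.5126, 0.0506, 0.062 ]), 0.72), (array([0.3126, 0.1589, 0.0729]), 0.62)]
dish [(array([ 0.3536, -0.0893,  0.0133]), 0.72), (array([0.5409, 0.0498, 0.0132]), 0.67)]
dish [(array([0.3167, 0.1514, 0.0154]), 0.81), (array([0.5177, 0.056 , 0.0105]), 0.68), (array([ 0.3337, -0.104 ,  0.01  ]), 0.61)]
ball [(array([0.5311, 0.0369, 0.0326]), 0.56)]
ball [(array([ 0.7461, -0.0827,  0.041 ]), 0.31)]
```

View pics/c4.png

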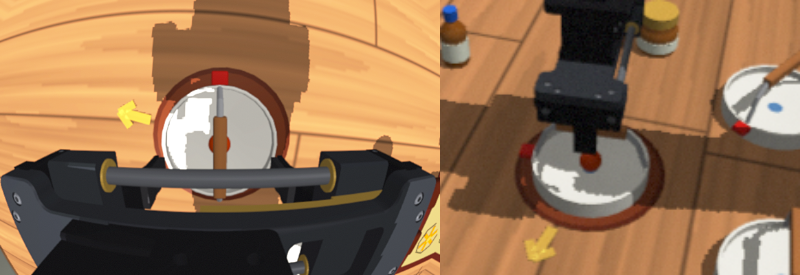

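The wrist crop shows the bar at (220,150), vertical and midway between the fingers at (152,170) and (283,170), the ball under it and the tab at the top. The side crop shows the fingers straddling the bar. I'll descend and grip.

Emit:
{"op": "play_rows", "data": {
  "series": [
    [0, 0.01, 0.06, 0, 0, 0],
    [0.003, 0.018, 0.12, 0, 0, 0],
    [0.003, 0.018, 0.18, 0, 0, 0],
    [0.003, 0.018, 0.22, 0, 0, 0],
    [0.003, 0.018, 0.23, 0, 0, 0]
  ]
}}

```text
time: 12.35
ee_pos: [0.5272, 0.0434, 0.2356]
eef_rot: [0.999, 0.037, -0.001, 0.0]
ft_force: [-0.1, 0.1, 1.0]
width: 0.0868
grip_force: 0.0
```

Emit:
{"op": "play_rows", "data": {
  "series": [
    [0, 0, 0, 0, 0, 0],
    [0, 0, 0, 0, 0, 0],
    [0, 0, 0, 0, 0, 0],
    [0, 0, 0, 0, 0, 0],
    [0, 0, 0, 0, 0, 0]
  ],
  "fingers": -0.55,
  "squeeze": 15
}}

```text
time: 12.85
ee_pos: [0.5276, 0.0435, 0.2369]
eef_rot: [0.999, 0.037, 0.0, -0.0]
ft_force: [-0.4, 0.6, 0.7]
width: 0.055
grip_force: 0.0
```

Emit:
{"op": "play_rows", "data": {
  "series": [
    [0, 0, 0, 0, 0, 0],
    [0, 0, 0, 0, 0, 0],
    [0, 0, 0, 0, 0, 0],
    [0, 0, 0, 0, 0, 0],
    [0, 0, 0, 0, 0, 0]
  ],
  "fingers": -1,
  "squeeze": 15
}}

```text
time: 13.35
ee_pos: [0.5276, 0.0436, 0.2367]
eef_rot: [0.999, 0.037, 0.0, -0.0]
ft_force: [-0.8, 0.9, 0.2]
width: 0.0146
grip_force: 0.7
```

Emit:
{"op": "play_rows", "data": {
  "series": [
    [0, 0, 0, 0, 0, 0],
    [0, 0, 0, 0, 0, 0],
    [0, 0, 0, 0, 0, 0],
    [0, 0, 0, 0, 0, 0],
    [0, 0, 0, 0, 0, 0]
  ],
  "squeeze": 40
}}

```text
time: 13.85
ee_pos: [0.5276, 0.0436, 0.2368]
eef_rot: [0.999, 0.037, 0.0, -0.0]
ft_force: [-1.2, 2.7, -0.2]
width: 0.0114
grip_force: 40.0
```

Emit:
{"op": "play_rows", "data": {
  "series": [
    [0, 0, -0.01, 0, 0, 0],
    [0, 0, -0.03, 0, 0, 0],
    [0, 0, -0.06, 0, 0, 0],
    [0, 0, -0.1, 0, 0, 0],
    [0, 0, -0.14, 0, 0, 0]
  ]
}}

```text
time: 14.35
ee_pos: [0.5276, 0.0433, 0.2583]
eef_rot: [0.999, 0.037, 0.0, -0.0]
ft_force: [-0.5, -0.3, -4.1]
width: 0.0115
grip_force: 40.0
```

Emit:
{"op": "play_rows", "data": {
  "series": [
    [0, 0, -0.05, 0, 0, 0],
    [0, 0, -0.1, 0, 0, 0],
    [0, 0, -0.15, 0, 0, 0],
    [0, 0, -0.2, 0, 0, 0],
    [0, 0, -0.25, 0, 0, 0]
  ]
}}

```text
time: 14.85
ee_pos: [0.5275, 0.0434, 0.2959]
eef_rot: [0.999, 0.037, 0.0, -0.0]
ft_force: [0.9, -0.0, -3.7]
width: 0.0115
grip_force: 40.0
```

Emit:
{"op": "play_rows", "data": {
  "series": [
    [0, 0, -0.05, 0, 0, 0],
    [0, 0, -0.1, 0, 0, 0],
    [0, 0, -0.15, 0, 0, 0],
    [0, 0, -0.19, 0, 0, 0],
    [0, 0, -0.21, 0, 0, 0]
  ]
}}

```text
time: 15.35
ee_pos: [0.5277, 0.0434, 0.3274]
eef_rot: [0.999, 0.037, 0.0, -0.0]
ft_force: [0.1, 0.7, -3.9]
width: 0.0117
grip_force: 40.0
```

```bash
python3 -c "
from h import *
w=vision.camera('wrist');s=vision.camera('side')
go([.528,.0425,.336],79.4)
st=status.read_state();print(st['width'],st['grip_force'],st['torque'])
cv2.imwrite('pics/c5.png',np.hstack([cv2.resize(w,(440,275)),cv2.resize(s[100:300,210:472],(360,275))]))"
```

```text
t 15.45 pos [0.5277 0.0434 0.3271] yaw 4.26 f [-0.8 -0.2 -4.8] j [-0.65  0.19  0.54  1.84 -0.11  1.14 -1.57]
go [ 0.002  0.006 -0.059] [ 0.000e+00 -1.000e-03 -2.505e+00]
0.011634680372508855 39.999772226437926 [-0.03275295  0.19245471  0.0041754 ]
```

View pics/c5.png

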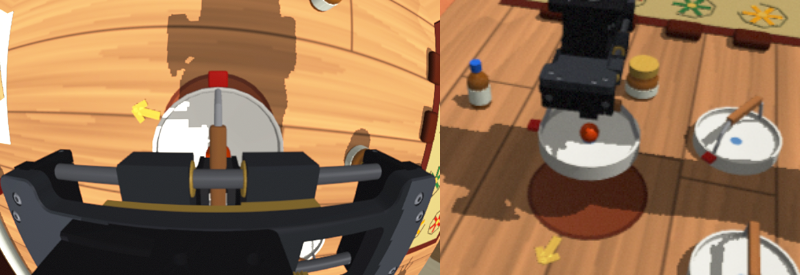

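The dish hangs level, with the ball in the middle at crop (590,132) and the mark below it. Now the anticlockwise turn.

Emit:
{"op": "play_rows", "data": {
  "series": [
    [0, 0, 0, 0, 0, -0.03],
    [0, 0, 0, 0, 0, -0.1],
    [0, 0, 0, 0, 0, -0.2],
    [0, 0, 0, 0, 0, -0.32],
    [0, 0, 0, 0, 0, -0.45]
  ]
}}

```text
time: 15.95
ee_pos: [0.5274, 0.0434, 0.3263]
eef_rot: [0.988, 0.156, -0.0, 0.0]
ft_force: [-0.1, 0.5, -4.5]
width: 0.0114
grip_force: 40.0
```

Emit:
{"op": "play_rows", "data": {
  "series": [
    [0, 0, 0, 0, 0, -0.13],
    [0, 0, 0, 0, 0, -0.26],
    [0, 0, 0, 0, 0, -0.39],
    [0, 0, 0, 0, 0, -0.52],
    [0, 0, 0, 0, 0, -0.65]
  ]
}}

```text
time: 16.45
ee_pos: [0.5274, 0.0434, 0.3263]
eef_rot: [0.947, 0.321, -0.0, -0.0]
ft_force: [0.4, 0.2, -4.1]
width: 0.0116
grip_force: 40.0
```

Emit:
{"op": "play_rows", "data": {
  "series": [
    [0, 0, 0, 0, 0, -0.13],
    [0, 0, 0, 0, 0, -0.26],
    [0, 0, 0, 0, 0, -0.39],
    [0, 0, 0, 0, 0, -0.52],
    [0, 0, 0, 0, 0, -0.65]
  ]
}}

```text
time: 16.95
ee_pos: [0.5274, 0.0434, 0.3262]
eef_rot: [0.879, 0.477, -0.0, -0.0]
ft_force: [-0.1, -0.6, -4.5]
width: 0.0117
grip_force: 40.0
```

Emit:
{"op": "play_rows", "data": {
  "series": [
    [0, 0, 0, 0, 0, -0.13],
    [0, 0, 0, 0, 0, -0.26],
    [0, 0, 0, 0, 0, -0.38],
    [0, 0, 0, 0, 0, -0.48],
    [0, 0, 0, 0, 0, -0.55]
  ]
}}

```text
time: 17.45
ee_pos: [0.5274, 0.0434, 0.3262]
eef_rot: [0.802, 0.598, -0.0, -0.0]
ft_force: [0.3, -0.1, -3.9]
width: 0.0111
grip_force: 40.0
```

```bash
python3 -c "
from h import *
go([.528,.0425,.33],79.4)"
```

```text
t 17.45 pos [0.5274 0.0434 0.3262] yaw 73.42 f [ 0.3 -0.1 -3.9] j [-0.54  0.18  0.42  1.84 -0.08  1.14 -0.39]
go [-0.005  0.005 -0.025] [-0.001  0.001 -0.199]
```

Emit:
{"op": "play_rows", "data": {
  "series": [
    [0, 0, 0, 0, 0, -0.05],
    [0, 0, 0, 0, 0, -0.1],
    [0, 0, 0, 0, 0, -0.15],
    [0, 0, 0, 0, 0, -0.18],
    [0, 0, 0, 0, 0, -0.19]
  ]
}}

```text
time: 17.95
ee_pos: [0.5275, 0.0434, 0.3267]
eef_rot: [0.772, 0.636, -0.0, -0.0]
ft_force: [-1.1, -0.6, -4.3]
width: 0.0112
grip_force: 40.0
```

Emit:
{"op": "play_rows", "data": {
  "series": [
    [0, 0, 0, 0, 0, 0],
    [0, 0, 0, 0, 0, 0],
    [0, 0, 0, 0, 0, 0],
    [0, 0, 0, 0, 0, 0],
    [0, 0, 0, 0, 0, 0]
  ]
}}

```text
time: 18.45
ee_pos: [0.5275, 0.0434, 0.3267]
eef_rot: [0.772, 0.636, 0.0, -0.0]
ft_force: [0.3, 0.3, -4.0]
width: 0.0116
grip_force: 40.0
```

```bash
python3 -c "
from h import *
w=vision.camera('wrist');s=vision.camera('side')
go([.528,.0425,.33],79.4)
cv2.imwrite('pics/c6.png',np.hstack([cv2.resize(w,(440,275)),cv2.resize(s[100:300,210:472],(360,275))]))
for c in ('side','wrist'):
  for n in ('ball','dish','tab'):
    vision.camera(c); print(c,n,[(np.round(d['point'],3),round(d['conf'],2)) for d in spotter.boxes_of(c,n)][:3])
b=[x[:2] for x in blobs(s,(0,200,100),(6,255,255),(210,100,400,300))];print(b)"
```

```text
t 18.55 pos [0.5276 0.0434 0.3267] yaw 78.96 f [-0.4 -0.7 -4.4] j [-0.53  0.18  0.41  1.83 -0.08  1.14 -0.29]
go [-0.005  0.004 -0.022] [ 0.    -0.    -0.015]
side ball [(array([0.53 , 0.048, 0.117]), 0.71)]
side dish [(array([ 0.33 , -0.104,  0.015]), 0.93), (array([0.316, 0.15 , 0.013]), 0.73), (array([ 0.748, -0.085,  0.04 ]), 0.15)]
side tab [(array([ 0.333, -0.101,  0.01 ]), 0.93), (array([0.313, 0.155, 0.013]), 0.77), (array([0.523, 0.062, 0.1  ]), 0.61)]
wrist ball []
wrist dish [(array([0.318, 0.141, 0.012]), 0.87), (array([0.535, 0.073, 0.102]), 0.61)]
wrist tab [(array([0.534, 0.076, 0.105]), 0.81), (array([0.319, 0.145, 0.01 ]), 0.71)]
[(np.int32(73), array([299.8, 222.5]))]
```

View pics/c6.png

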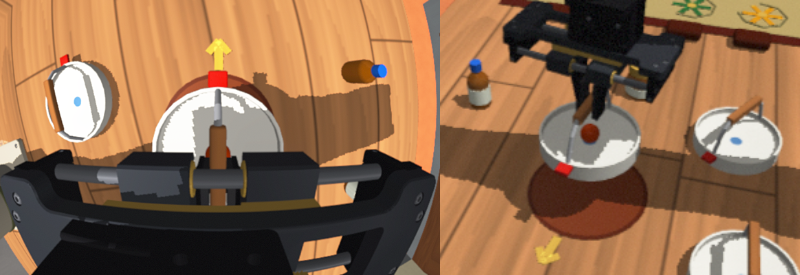

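The wrist crop shows the tab at (218,78) directly in line with the arrow at (218,55). The side crop shows the dish level above the mark with the ball in the middle, so I hand in.

```bash
python3 -c "
from bench import job
print(job.close_job())"
```

```text
the job is handed in; nothing more can be done
None
```

I pushed the dish onto the mark, gripped and lifted it by the handle to about 9 cm, turned it anticlockwise until the tab lined up with the arrow, and handed the job in at about 19 s with it held level and the ball in the middle; no verdict was returned.

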